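# Show which brooch to mend and with which stone

## Task

Show the setter which brooch to mend and with which stone. Push the sliding cover of the stone box fully open with the fingertips; then point straight down at the brooch whose setting is empty, and after that at the blue stone in the box, staying over each for about two seconds with the fingertips about 3 cm above it. Do not touch, move or pick up any brooch or stone, do not dip down over any of the others, leave the tools and the tin on the bench alone, and finish with the hand raised well clear, at least 20 cm above the bench.

Things in the scene. Friction and masses are not known exactly. Their poses are not given: they have to be found in the camera images.
- brooch_tray: Shallow light-wood tray, 80 (x) x 210 (y) x 14 mm high, fixed to the bench, three dark-felted compartments in a row along its y, centres at y = -68, 0, +68 mm, one brooch in each. Floor 5 mm above the bench. Origin under its centre. Turned by up to 0.25 rad; it stands left or right of the robot's centre line, the stone box on the other side.
- brooch_empty: Round silver brooch 46 mm across lying flat; origin at the centre of its underside, on the tray floor. A bezel ring (32 mm across, 28 to 29 mm inside) stands up to 8.5 mm above the origin; its setting is EMPTY: a black hollow inside the bezel, 4 mm above the origin. This is the brooch to mend. It may lie in any compartment of the tray.
- brooch_red: Round silver brooch 46 mm across lying flat; origin at the centre of its underside, on the tray floor. A bezel ring (32 mm across, 28 to 29 mm inside) stands up to 8.5 mm above the origin; a red domed stone fills it, top 14 mm above the origin.
- brooch_green: Round silver brooch 46 mm across lying flat; origin at the centre of its underside, on the tray floor. A bezel ring (32 mm across, 28 to 29 mm inside) stands up to 8.5 mm above the origin; a green domed stone fills it, top 14 mm above the origin.
- stone_box: Flat dark-wood box, 124 x 124 mm, sides 36 mm high, fixed; 2 x 2 cream-lined compartments 54 mm square, centres at x, y = +-29, +-28 mm, floor 5 mm above the bench, partitions 22 mm high; a stone in each. Origin under its centre. Its +x (away from the robot, turned by up to 0.25 rad) is the way the cover slides open; the end wall there is 27 mm high and the cover passes over it.
- cover (a joint): The box's light-wood sliding cover: travel in m along the box's +x, 0 = shut, 0.105 = fully open against its stop (starts between 0 and 0.015). It runs in the side grooves with a friction of about 1.5 N plus 4 N per m/s and stays where it is left. It cannot be lifted. Plate 6 mm thick, its top 34 mm above the bench.
- cleat (a point): Middle of the top edge of the push face of the cleat on the cover, 46 mm above the bench. The cleat is a strip 80 mm long (along box y), 12 mm higher than the cover plate, dark wood, with an upright push face to box -x and a sloping back. It is 47 mm beyond the box centre when shut, 152 mm when open. The cover is flat in front of it: fingertips set down there push it to +x.
- stone_blue: A polished dome-shaped stone, 28 mm across and 10 mm high, loose in one of the four compartments of the stone box; origin at the centre of its flat underside (5 mm above the bench). Hidden under the cover until that is opened. Colour: BLUE, the stone to point at.
- stone_red: A polished dome-shaped stone, 28 mm across and 10 mm high, loose in one of the four compartments of the stone box; origin at the centre of its flat underside (5 mm above the bench). Hidden under the cover until that is opened. Colour: red.
- stone_green: A polished dome-shaped stone, 28 mm across and 10 mm high, loose in one of the four compartments of the stone box; origin at the centre of its flat underside (5 mm above the bench). Hidden under the cover until that is opened. Colour: green.
- stone_amber: A polished dome-shaped stone, 28 mm across and 10 mm high, loose in one of the four compartments of the stone box; origin at the centre of its flat underside (5 mm above the bench). Hidden under the cover until that is opened. Colour: amber yellow.
- polish_tin: Bystander: round aluminium tin with a red lid, 54 mm across, 38 mm high, standing near the middle beyond the work; origin at the centre of its underside.
- ring_mandrel: Bystander: tapered steel ring stick, 270 mm long, 25 mm thick, lying roughly along x at the robot's right; origin under its middle.
- chasing_hammer: Bystander: small hammer, 200 mm long, lying roughly along y at the robot's left; head towards +y; about 26 mm high; origin at the bench under the handle's middle.
Mind the look-alikes: they are no part of the job. Of the things that look like the stone_box, the middle-sized one is meant.

How it is judged:
By the outcome, as a careful person would: the job done as asked, in the order asked, and still so for the second after the job is handed in, with the robot touching nothing.
It also fails if it takes over 64 s, if anything falls off the work surface, if the arm or the gripper's body presses on something with over 40 N, if the wrist force passes 120 N, or if a joint passes its speed limit or range.

## Robot

A 7-joint arm with a two-finger parallel gripper is mounted at the origin on the work surface. World frame = base frame: x ahead of the robot, y to its left, z up, the work surface at z = 0. Lengths are in m, angles in rad, forces in N, time in s.
With the tool pointing down it reaches from about 0.4 to 0.875 m from the base axis. Payload 6.5 kg.
Tool frame: the origin (TCP) lies between the finger pads, 19 mm behind the fingertips; this is the grasp point; z points along the fingers, y is the line along which they close (so a half turn about z gives the same grasp; the last joint's range is limited). The gripper opens to 88 mm and grips with 3 to 60 N. Pads are 18 mm wide; open, the fingers measure 123 mm over their backs; the gripper's body (75 mm by 187 mm) begins 45 mm behind the grasp point.
Start: joints at [1.185, 0.536, -0.004, 1.538, 0.003, 1.067, -0.071], TCP at [0.204, -0.617, 0.257] pointing down, gripper open.
Joint ranges: [-2.7, 2.7], [-0.37, 2.16], [-1.27, 1.26], [0.24, 2.4], [-1.31, 4.45], [0.19, 1.91], [-2.76, 2.76]. Speed limits (rad/s): [2.39, 2.39, 3.14, 3.14, 3.14, 3.14, 3.14].

## Interface

Orientations are given as a rotation vector (axis times angle).
In Python, from bench import arm, vision, order gives the robot as it stands.
- The arm moves only by the tool carry_out, never from a script. Its argument "targets" is a list of rows, each an object with "slide": the shift along the tool's x, y, z in cm, a list of three; "rotation": the turn, a rotation vector about the tool's x, y, z in degrees, a list of three; "claw": the opening, from 0 (shut) to 1 (fully open). A call has 1 to 8 rows; each row is the pose to reach, as a shift and turn from the pose commanded when the call began, along the tool's axes at that moment; what a row does not reach only later rows make up. A row lasts 1/8 s, in which the tool goes at most 62.5 mm and 10.7 degrees, less where a joint would pass 70% of its speed; a pose out of reach is approached as far as the arm can. A call with a gripper value outside its range is refused whole. The fingers move at their own pace and stop on an object; the grip force is fixed at half the most. Time passes only in rows, so rows that repeat a pose let the fingers close. It gives the time, the measured TCP pose, the force, the opening and the grip force at its end, in the units of the state.
- arm.state(): the state, without advancing time (a new reading comes with each control period).
- vision.snapshot(name): name is "scene" or "side" or "wrist"; returns a dict with "color" (480x640x3 uint8, red, green, blue), "fx", "fy", "cx", "cy" (pixels), "T" (4x4, takes a point from camera to world coordinates). Camera axes: x right, y up, looking along -z (the intrinsics and any distortion apply to the point x, -y, -z); pixel columns grow to the right and rows downward; lengths in m; the calibration is good to about 2 mm. A picture is of the moment at which its call begins. There is no depth.
- order.hand_in(): hands the job in; it is judged then, once.
Trained networks look in the newest picture that a camera, given by its name, has taken for a name from the list of things; names that differ only in an ending like _2 or _b are one class to them, and where a whole thing is asked for, a point or a joint stands for the part that bears it (a point fixed in the world has none). Each returns a list of dicts, best first, with "score" (0 to 1); they miss things now and then, are a little off and sometimes report something else, mostly with a low value. They report only what shows in the picture. A call takes as long as a camera call. They do not tell look-alikes from the thing itself.
- vision.search_frame(name, camera): "location" ([x, y, z] in m, in the coordinates of the camera as it stood for that picture, good to about 4 mm: the middle of the surface that is visible of it).
The state is a dict: "t": time; "joint_pos": joint angles; "joint_velocities": joint speeds; "tau": joint torques, N m; "tcp_pos": TCP position; "orientation": TCP orientation; "force": force on the tool from outside, world axes, zero at the start; "ft_torque": the same for the moment, N m; "gripper_width": finger opening in m; "grasp_force": force on a finger pad.
Only numpy, scipy, OpenCV 4.12 (cv2) and the standard library are available. Lean on these libraries where they do the work, as an engineer would, in place of code of your own. Each camera call takes 0.05 s, during which the arm holds its last target. There are 200 camera calls.

## Working session

There is one attempt and no reset: what is moved stays moved. The work goes in short steps, Python scripts to look and compute and a tool call to move; the robot and the scene stay as the last step left them, time stands still between calls to the robot, and variables do not carry over. Pictures are saved under pics/ and viewed, at most 10 in all, crops included, and the job is handed in when it is done.

Besides the shell and the picture viewer there is one more tool, called after ">>>" in YAML: its name, and indented under it one key for each argument. carry_out: Moves the arm, as the interface text tells. Its arguments: {"type":"object","properties":{"targets":{"type":"array","items":{"type":"object","properties":{"slide":{"type":"array","items":{"type":"number"}},"rotation":{"type":"array","items":{"type":"number"}},"claw":{"type":"number"}}}}},"required":["targets"]}

```bash
mkdir -p pics
cat > h.py <<'E'
import numpy as np, cv2
from bench import arm, vision, order
from scipy.spatial.transform import Rotation as R
def snap(n,f=None):
    s=vision.snapshot(n)
    if f: cv2.imwrite('pics/'+f,s['color'][:,:,::-1])
    return s
def find(n,cam,s):
    T=np.array(s['T']); out=[]
    for d in vision.search_frame(n,cam):
        p=np.array(d['location']); out.append((round(d['score'],2),(T[:3,:3]@p+T[:3,3]).round(3).tolist(), [round(float(s['cx']+s['fx']*p[0]/-p[2])),round(float(s['cy']+s['fy']*p[1]/p[2]))]))
    return out
def ray(s,u,v,z):
    T=np.array(s['T']); d=T[:3,:3]@np.array([(u-s['cx'])/s['fx'],-(v-s['cy'])/s['fy'],-1]); o=T[:3,3]
    return (o+d*(z-o[2])/d[2]).round(4)
E
python3 - <<'E'
from h import *
st=arm.state(); print(st)
for c in ['scene','side']:
    s=snap(c,c+'0.png'); print(c,{k:v for k,v in s.items() if k!='color'})
    for n in ['stone_box','cover','cleat','brooch_tray','brooch_empty','brooch_red','brooch_green','polish_tin','ring_mandrel','chasing_hammer']: print(n,find(n,c,s))
E
```

```text
{'t': 0.0, 'joint_pos': array([ 1.18481661,  0.53718389, -0.00444724,  1.53886799,  0.00263181,
        1.06730598, -0.07120674]), 'joint_velocities': array([-0.00104379, -0.00121082, -0.00175251, -0.00085714, -0.00195872,
       -0.00070861, -0.0004086 ]), 'tau': array([ 1.22636771e-03, -5.70968485e+01,  9.91153568e-01, -2.51593977e+01,
       -5.62255306e-02,  1.79517193e-02,  2.04968037e-04]), 'tcp_pos': array([ 0.20412963, -0.61649526,  0.2565295 ]), 'orientation': array([-3.09981440e+00, -5.00035969e-01,  6.74423476e-04]), 'force': array([0.48343626, 0.47474627, 0.04377701]), 'ft_torque': array([ 0.00992073,  0.00542803, -0.01180148]), 'grasp_force': 0.0, 'gripper_width': 0.08808904837286224}
scene {'fx': 435.7324534874642, 'fy': 435.7324534874642, 'cx': 320.81794627249934, 'cy': 235.08663353160148, 'T': array([[-0.72561637, -0.54866524,  0.41526778,  0.89506061],
       [ 0.68804537, -0.58610163,  0.42787667,  0.34944087],
       [ 0.00862806,  0.59619739,  0.80279152,  0.73593616],
       [ 0.        ,  0.        ,  0.        ,  1.        ]])}
stone_box [(0.86, [0.367, 0.145, 
[... 1196 characters left out ...]
522, 0.181, 0.033], [293, 294]), (0.82, [0.352, 0.153, 0.025], [378, 312]), (0.72, [0.672, 0.422, 0.041], [155, 356])]
cover [(0.93, [0.361, 0.14, 0.027], [376, 306]), (0.68, [0.535, 0.168, 0.033], [289, 288])]
cleat [(0.92, [0.531, 0.172, 0.034], [290, 290]), (0.9, [0.682, 0.409, 0.049], [155, 346]), (0.6, [0.358, 0.142, 0.023], [377, 308])]
brooch_tray [(0.95, [0.523, -0.173, 0.006], [353, 208])]
brooch_empty [(0.56, [0.518, -0.11, 0.006], [346, 223])]
brooch_red [(0.54, [0.514, -0.177, 0.014], [358, 206])]
brooch_green []
polish_tin [(0.67, [0.727, 0.009, 0.035], [244, 220])]
ring_mandrel [(0.65, [0.538, 0.172, 0.031], [287, 289])]
chasing_hammer [(0.78, [0.335, 0.394, 0.02], [341, 417])]
```

View pics/scene0.png

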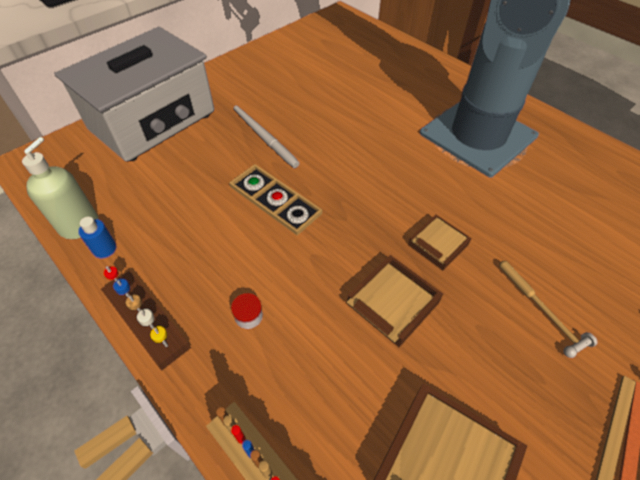

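View pics/side0.png

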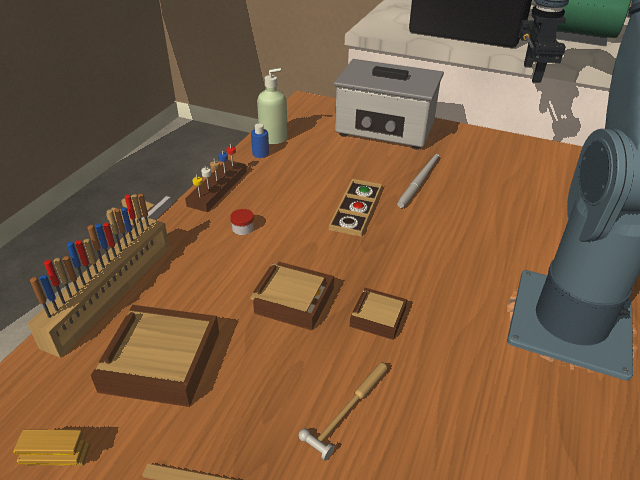

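The middle-sized box is centred near scene (393,300) / side (292,292). The empty brooch is the tray compartment nearest the box, at scene (298,213) / side (347,222). I'll zoom in to get the box's edges.

Run:
```python
import cv2,numpy as np
a=cv2.imread('pics/scene0.png')[245:355,330:450]; b=cv2.imread('pics/side0.png')[250:340,240:345]
a=cv2.resize(a,(400,367),interpolation=cv2.INTER_CUBIC); b=cv2.resize(b,(400,343),interpolation=cv2.INTER_CUBIC)
c=np.zeros((367,800,3),np.uint8); c[:,:400]=a; c[:343,400:]=b
cv2.imwrite('pics/crop1.png',c)
```

```text
(no output)
```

View pics/crop1.png

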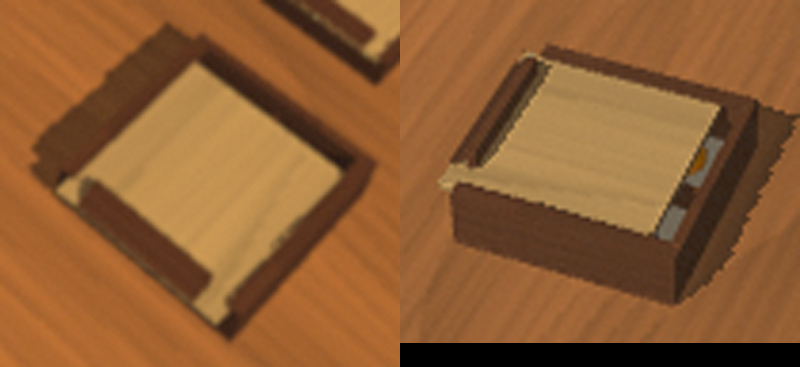

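Run:
```python
from h import *
s=snap('scene');d=snap('side')
for p in [(390.9,256.4),(442.5,294.5),(399.6,346)]: print('sc',ray(s,*p,.036))
for p in [(333.7,276.2),(313.5,314.3),(254.4,298.6),(278.8,262)]: print('sd',ray(d,*p,.036))
f=330;k=120/400
for p in [(90,183),(212,275)]: print('cleat sc',ray(s,330+p[0]*.3,245+p[1]*.3,.046))
k=105/400
for p in [(525-400,57),(452-400,165),(535-400,60),(478-400,165)]: print('cleat sd',ray(d,240+p[0]*k,250+p[1]*k,.046))
for c,q in (('scene',s),('side',d)):
    for n in ['brooch_tray','brooch_empty','polish_tin']: print(find(n,c,q))
    # black hollow/bezel: light ring blob
    print(c)
g=cv2.cvtColor(s['color'],cv2.COLOR_RGB2GRAY)
for q,u,v in ((s,298,213),(d,347,222)):
    g=cv2.cvtColor(q['color'],cv2.COLOR_RGB2GRAY); h=q['color'][v-14:v+15,u-14:u+15].astype(int)
    m=((h.min(2)>120)).astype(np.uint8); ys,xs=np.nonzero(m); 
    c=cv2.minEnclosingCircle(np.c_[xs,ys].astype(np.float32)); e=cv2.fitEllipse(cv2.convexHull(np.c_[xs,ys].astype(np.float32)))
    print(m.sum(),c,e, ray(q,u-14+e[0][0],v-14+e[0][1],.010))
```

```text
sc [0.4694 0.1063 0.036 ]
sc [0.4639 0.2257 0.036 ]
sc [0.5963 0.2361 0.036 ]
sd [0.4648 0.1034 0.036 ]
sd [0.4604 0.217  0.036 ]
sd [0.5831 0.2254 0.036 ]
sd [0.5873 0.1096 0.036 ]
cleat sc [0.59   0.1298 0.046 ]
cleat sc [0.5827 0.2092 0.046 ]
cleat sd [0.5892 0.1328 0.046 ]
cleat sd [0.586  0.2217 0.046 ]
cleat sd [0.5831 0.1327 0.046 ]
cleat sd [0.5738 0.2163 0.046 ]
[(0.66, [0.525, -0.181, 0.004], [275, 200])]
[(0.75, [0.516, -0.117, 0.005], [297, 214]), (0.56, [0.547, 0.168, 0.031], [388, 303])]
[(0.82, [0.746, 0.004, 0.039], [244, 309])]
scene
[(0.86, [0.523, -0.176, 0.006], [354, 208])]
[]
[(0.6, [0.729, 0.012, 0.034], [243, 220])]
side
187 ((10.304878234863281, 10.304878234863281), 14.573397636413574) ((10.818005561828613, 10.940837860107422), (20.002643585205078, 29.146268844604492), 144.25286865234375) [ 0.514  -0.1252  0.01  ]
138 ((18.0, 9.5), 13.124505043029785) ((17.54461669921875, 9.90636157989502), (17.569297790527344, 25.638206481933594), 49.77532196044922) [ 0.5142 -0.1287  0.01  ]
```

>>> carry_out:
  targets:
    - {"slide": [5, -2.5, 0], "rotation": [0, 0, 2], "claw": 0}
    - {"slide": [10, -5, 0], "rotation": [0, 0, 4], "claw": 0}
    - {"slide": [15, -7.5, 0], "rotation": [0, 0, 6], "claw": 0}
    - {"slide": [20, -10, 0], "rotation": [0, 0, 8], "claw": 0}
    - {"slide": [25, -12.5, 0], "rotation": [0, 0, 10], "claw": 0}
    - {"slide": [30, -15, 0], "rotation": [0, 0, 12], "claw": 0}
    - {"slide": [35, -17.5, 0], "rotation": [0, 0, 13.5], "claw": 0}
    - {"slide": [40, -20, 0], "rotation": [0, 0, 15], "claw": 0}

```text
t: 2.5
tcp_pos: [0.5223, -0.3002, 0.2577]
orientation: [3.14, 0.089, 0.001]
force: [-0.3, -0.6, -0.1]
gripper_width: 0.0098
grasp_force: 0.0
```

>>> carry_out:
  targets:
    - {"slide": [0, -5, 0], "claw": 0}
    - {"slide": [0, -10, 0], "claw": 0}
    - {"slide": [0, -15, 0], "claw": 0}
    - {"slide": [0.5, -19, 0], "claw": 0}
    - {"slide": [0.5, -19, 0], "claw": 0}
    - {"slide": [0.5, -19, 0], "claw": 0}

```text
$.targets[0]: bad value
```

Run:
```python
from h import *
s=snap('wrist','w1.png'); st=arm.state(); print(st['t'],st['tcp_pos'],st['orientation'],s['T'],s['fx'])
for n in ['brooch_tray','brooch_empty','brooch_red','brooch_green','stone_box']: print(n,find(n,'wrist',s))
```

```text
2.55 [ 0.52871212 -0.2916477   0.25769086] [-3.13536595 -0.1036937  -0.00774391] [[ 5.75347858e-02  9.62529418e-01  2.65003524e-01  5.89887442e-01]
 [-9.98343500e-01  5.54872848e-02  1.52123846e-02 -2.95750725e-01]
 [-6.19583201e-05 -2.65439787e-01  9.64127437e-01  3.85786125e-01]
 [ 0.00000000e+00  0.00000000e+00  0.00000000e+00  1.00000000e+00]] 348.2563982738257
brooch_tray [(0.68, [0.522, -0.184, 0.012], [212, 200])]
brooch_empty [(0.88, [0.516, -0.115, 0.012], [148, 201])]
brooch_red [(0.92, [0.515, -0.187, 0.011], [214, 206])]
brooch_green [(0.67, [0.53, -0.257, 0.01], [280, 195])]
stone_box []
```

View pics/w1.png

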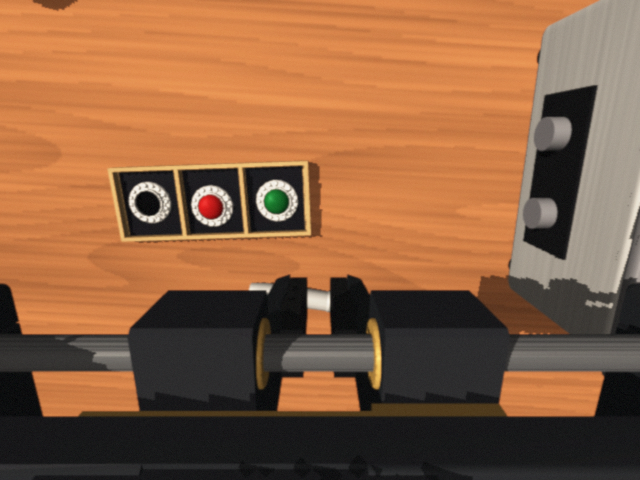

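The wrist view shows the tray with the empty brooch at (149,202), red at (211,206) and green at (277,201). The move was refused because rows need a rotation. I'll go on to the box.

>>> carry_out:
  targets:
    - {"slide": [0.5, -6, 0], "rotation": [0, 0, 0], "claw": 0}
    - {"slide": [1, -12, 0], "rotation": [0, 0, 0], "claw": 0}
    - {"slide": [1.5, -18, 0], "rotation": [0, 0, 0], "claw": 0}
    - {"slide": [2, -24, 0], "rotation": [0, 0, 0], "claw": 0}
    - {"slide": [2.5, -30, 0], "rotation": [0, 0, 0], "claw": 0}
    - {"slide": [3, -36, 0], "rotation": [0, 0, 0], "claw": 0}
    - {"slide": [4, -42, 0], "rotation": [0, 0, 0], "claw": 0}
    - {"slide": [4, -45, 0], "rotation": [0, 0, 0], "claw": 0}

```text
t: 3.8
tcp_pos: [0.5351, 0.1521, 0.2576]
orientation: [-3.139, -0.093, -0.001]
force: [-0.2, -0.5, -0.2]
gripper_width: 0.0003
grasp_force: 0.0
```

Run:
```python
from h import *
import time
snap('side');snap('side')
s=snap('wrist','w2.png'); st=arm.state(); print(st['t'],st['tcp_pos'],st['orientation'],s['T'],s['fx'],s['cx'],s['cy'])
for n in ['stone_box','cover','cleat']: print(n,find(n,'wrist',s))
```

```text
3.95 [0.53498922 0.1498654  0.25737832] [ 3.13998074e+00  9.20669132e-02 -1.59178804e-04] [[ 0.06215876  0.96216767  0.26527279  0.60214873]
 [-0.99806428  0.06045428  0.0145936   0.15722493]
 [-0.00199539 -0.26566642  0.96406295  0.38564586]
 [ 0.          0.          0.          1.        ]] 348.2563982738257 318.19632349862644 236.5991720543766
stone_box [(0.96, [0.538, 0.166, 0.033], [306, 205]), (0.8, [0.319, 0.138, 0.025], [320, 383]), (0.58, [0.651, 0.376, 0.044], [79, 68])]
cover [(0.64, [0.324, 0.138, 0.025], [320, 379]), (0.62, [0.661, 0.391, 0.046], [60, 55]), (0.55, [0.542, 0.166, 0.036], [306, 202])]
cleat [(0.91, [0.32, 0.135, 0.029], [323, 384]), (0.89, [0.655, 0.387, 0.048], [64, 62]), (0.61, [0.542, 0.173, 0.035], [300, 201])]
```

View pics/w2.png

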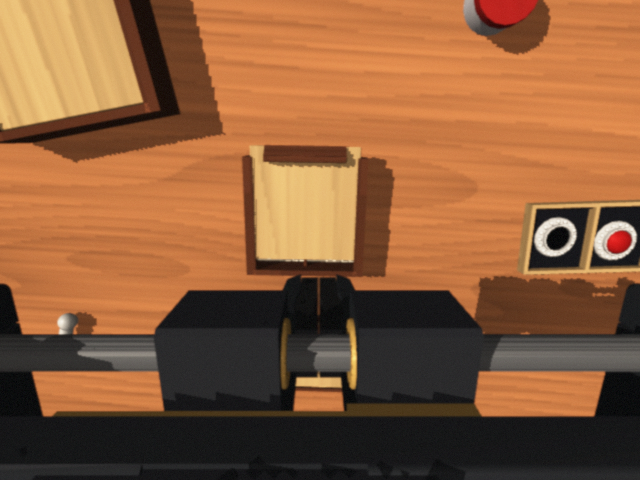

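Run:
```python
from h import *
s=snap('wrist')
for n,p,z in [('NL',(248,272),.036),('NR',(358,272),.036),('FL',(244,156),.036),('FR',(363,156),.036),('cl L',(265,161.5),.046),('cl R',(346,163),.046)]: print(n,ray(s,*p,z))
print('brooch',ray(s,555,237,.0115))
```

```text
NL [0.4635 0.2188 0.036 ]
NR [0.4699 0.1012 0.036 ]
FL [0.5845 0.2229 0.036 ]
FR [0.5909 0.1066 0.036 ]
cl L [0.581  0.2009 0.046 ]
cl R [0.5839 0.1236 0.046 ]
brooch [ 0.514  -0.1181  0.0115]
```

>>> carry_out:
  targets:
    - {"slide": [1.1, -1.3, 5], "rotation": [0, 0, 0], "claw": 0}
    - {"slide": [1.1, -1.3, 10], "rotation": [0, 0, 0], "claw": 0}
    - {"slide": [1.1, -1.3, 14], "rotation": [0, 0, 0], "claw": 0}
    - {"slide": [1.1, -1.3, 17], "rotation": [0, 0, 0], "claw": 0}
    - {"slide": [1.1, -1.3, 18.5], "rotation": [0, 0, 0], "claw": 0}
    - {"slide": [1.1, -1.3, 19.5], "rotation": [0, 0, 0], "claw": 0}
    - {"slide": [1.1, -1.3, 20], "rotation": [0, 0, 0], "claw": 0}
    - {"slide": [1.1, -1.3, 20], "rotation": [0, 0, 0], "claw": 0}

```text
t: 5.15
tcp_pos: [0.5456, 0.1638, 0.0579]
orientation: [-3.14, -0.091, -0.001]
force: [0.8, -0.2, 0.3]
gripper_width: 0.0004
grasp_force: 0.0
```

>>> carry_out:
  targets:
    - {"slide": [1, 0, 0], "rotation": [0, 0, 0], "claw": 0}
    - {"slide": [2, 0, 0], "rotation": [0, 0, 0], "claw": 0}
    - {"slide": [3, 0, 0], "rotation": [0, 0, 0], "claw": 0}
    - {"slide": [4, 0, 0], "rotation": [0, 0, 0], "claw": 0}
    - {"slide": [5, 0, 0], "rotation": [0, 0, 0], "claw": 0}
    - {"slide": [5, 0, 0], "rotation": [0, 0, 0], "claw": 0}

```text
t: 5.9
tcp_pos: [0.5962, 0.1666, 0.0573]
orientation: [-3.14, -0.09, -0.002]
force: [-1.1, -0.4, 0.0]
gripper_width: 0.0003
grasp_force: 0.0
```

>>> carry_out:
  targets:
    - {"slide": [1, 0, 0], "rotation": [0, 0, 0], "claw": 0}
    - {"slide": [2, 0, 0], "rotation": [0, 0, 0], "claw": 0}
    - {"slide": [3, 0, 0], "rotation": [0, 0, 0], "claw": 0}
    - {"slide": [4, 0, 0], "rotation": [0, 0, 0], "claw": 0}
    - {"slide": [5, 0, 0], "rotation": [0, 0, 0], "claw": 0}
    - {"slide": [6, 0, 0], "rotation": [0, 0, 0], "claw": 0}
    - {"slide": [6.5, 0, 0], "rotation": [0, 0, 0], "claw": 0}
    - {"slide": [6.8, 0, 0], "rotation": [0, 0, 0], "claw": 0}

```text
t: 6.9
tcp_pos: [0.6634, 0.1706, 0.0575]
orientation: [-3.14, -0.091, -0.0]
force: [-1.2, -0.7, -0.2]
gripper_width: 0.0005
grasp_force: 0.8
```

>>> carry_out:
  targets:
    - {"slide": [0.3, 0, 0], "rotation": [0, 0, 0], "claw": 0}
    - {"slide": [0.5, 0, 0], "rotation": [0, 0, 0], "claw": 0}
    - {"slide": [0.5, 0, 0], "rotation": [0, 0, 0], "claw": 0}

```text
t: 7.28
tcp_pos: [0.6662, 0.1708, 0.0573]
orientation: [3.139, 0.091, -0.006]
force: [-7.0, -2.5, 4.8]
gripper_width: 0.0004
grasp_force: 3.6
```

>>> carry_out:
  targets:
    - {"slide": [0.2, 0, 0], "rotation": [0, 0, 0], "claw": 0}
    - {"slide": [0.4, 0, 0], "rotation": [0, 0, 0], "claw": 0}
    - {"slide": [0.4, 0, 0], "rotation": [0, 0, 0], "claw": 0}

```text
t: 7.65
tcp_pos: [0.6667, 0.1709, 0.057]
orientation: [3.138, 0.092, -0.018]
force: [-18.2, -3.5, 14.7]
gripper_width: 0.0006
grasp_force: 9.2
```

>>> carry_out:
  targets:
    - {"slide": [-0.8, 0, 0], "rotation": [0, 0, 0], "claw": 0}
    - {"slide": [-1.5, 0, -1], "rotation": [0, 0, 0], "claw": 0}
    - {"slide": [-1.5, 0, -6], "rotation": [0, 0, 0], "claw": 0}
    - {"slide": [-1.5, 0, -12], "rotation": [0, 0, 0], "claw": 0}
    - {"slide": [-3, 0, -17], "rotation": [0, 0, 0], "claw": 0}
    - {"slide": [-8, 0, -20], "rotation": [0, 0, 0], "claw": 0}
    - {"slide": [-12, 0, -20], "rotation": [0, 0, 0], "claw": 0}
    - {"slide": [-12, 0, -20], "rotation": [0, 0, 0], "claw": 0}

```text
t: 8.65
tcp_pos: [0.5504, 0.1646, 0.259]
orientation: [-3.14, -0.094, -0.002]
force: [-0.1, 0.7, -0.1]
gripper_width: 0.0006
grasp_force: 0.0
```

Run:
```python
from h import *
snap('side');snap('side')
s=snap('wrist','w3.png'); st=arm.state(); print(st['t'],st['tcp_pos'],st['orientation'],st['force'])
for n in ['stone_blue','stone_red','stone_green','stone_amber','brooch_empty','cleat']: print(n,find(n,'wrist',s))
h=cv2.cvtColor(s['color'],cv2.COLOR_RGB2HSV)
m=cv2.inRange(h,(100,110,40),(130,255,255)); k,_,stt,c=cv2.connectedComponentsWithStats(m)
for i in range(1,k):
    if stt[i,4]>30: print(stt[i],c[i],ray(s,*c[i],.010))
```

```text
8.8 [0.5534198  0.16429928 0.25806161] [-3.13974628 -0.09061849 -0.00328539] [ 0.04576503 -1.3243529   0.0200991 ]
stone_blue [(0.85, [0.497, 0.2, 0.014], [285, 253])]
stone_red [(0.61, [0.553, 0.142, 0.011], [339, 207]), (0.18, [0.5, 0.136, 0.018], [342, 255])]
stone_green [(0.75, [0.558, 0.2, 0.014], [286, 200])]
stone_amber [(0.84, [0.5, 0.13, 0.016], [346, 255])]
brooch_empty [(0.93, [0.517, -0.111, 0.01], [559, 251])]
cleat [(0.67, [0.637, 0.171, 0.037], [317, 123]), (0.66, [0.666, 0.398, 0.045], [68, 74])]
[275 242  23  22 383] [286.18015666 252.4151436 ] [0.4969 0.1982 0.01  ]
```

View pics/w3.png

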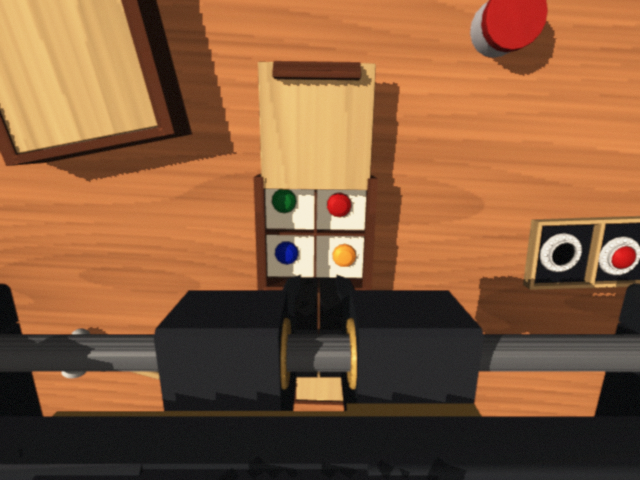

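The cover is open. Blue is the near-left stone at (286,252), green is at (285,201), red at (339,205) and amber at (344,255). The brooch comes first.

>>> carry_out:
  targets:
    - {"slide": [-1, 5, 0], "rotation": [0, 0, 0], "claw": 0}
    - {"slide": [-2, 10, 0], "rotation": [0, 0, 0], "claw": 0}
    - {"slide": [-3, 15, 0], "rotation": [0, 0, 0], "claw": 0}
    - {"slide": [-4, 20, 0], "rotation": [0, 0, 0], "claw": 0}
    - {"slide": [-5, 25, 0], "rotation": [0, 0, 0], "claw": 0}
    - {"slide": [-5.4, 27.7, 0], "rotation": [0, 0, 0], "claw": 0}
    - {"slide": [-5.4, 27.7, 0], "rotation": [0, 0, 0], "claw": 0}
    - {"slide": [-5.4, 27.7, 0], "rotation": [0, 0, 0], "claw": 0}

```text
t: 10.1
tcp_pos: [0.5147, -0.1141, 0.2573]
orientation: [-3.139, -0.093, -0.0]
force: [-1.0, -0.2, -0.1]
gripper_width: 0.0002
grasp_force: 0.0
```

Run:
```python
from h import *
s=snap('wrist','w4.png'); st=arm.state(); print(st['t'],st['tcp_pos'],st['orientation'])
print(find('brooch_empty','wrist',s))
# white ring blobs -> enclosing circle
m=cv2.inRange(s['color'],(120,120,120),(255,255,255))
k,l,stt,c=cv2.connectedComponentsWithStats(m)
for i in range(1,k):
    if 150<stt[i,4]<3000 and stt[i,1]<285:
        p=np.argwhere(l==i)[:,::-1].astype(np.float32); e=cv2.fitEllipse(cv2.convexHull(p)); print(stt[i],e,ray(s,*e[0],.009))
```

```text
10.15 [ 0.51477383 -0.11372873  0.25733035] [-3.13929702e+00 -9.46679763e-02 -1.16166095e-04]
[(0.58, [0.515, -0.112, 0.013], [317, 205]), (0.34, [0.497, 0.193, 0.015], [34, 206])]
[  5 134  42  46 815] ((26.246429443359375, 160.0487518310547), (41.25609588623047, 57.458980560302734), 167.64503479003906) [0.544  0.1981 0.009 ]
[ 55 134  35  46 687] ((71.7214584350586, 155.0704803466797), (33.41131591796875, 60.78308868408203), 163.64393615722656) [0.552  0.1493 0.009 ]
[300 166 185  75 823] ((390.4724426269531, 202.8701629638672), (80.39364624023438, 266.4579162597656), 88.81544494628906) [ 0.5216 -0.1919  0.009 ]
[426 183  42  41 877] ((446.56658935546875, 203.11244201660156), (39.7977180480957, 43.17335891723633), 52.41730880737305) [ 0.525 -0.253  0.009]
[ 12 185  45  46 935] ((34.73886489868164, 207.89065551757812), (41.873104095458984, 61.20774841308594), 157.23947143554688) [0.4926 0.1971 0.009 ]
[299 185  41  41 834] ((319.1014709472656, 204.7120361328125), (40.732421875, 41.184349060058594), 111.89752960205078) [ 0.5149 -0.1142  0.009 ]
[ 64 186  34  46 951] ((80.25344848632812, 206.98849487304688), (37.387603759765625, 55.42994689941406), 158.6656036376953) [0.4966 0.1471 0.009 ]
[361 188  41  41 852] ((380.923828125, 208.31326293945312), (40.373531341552734, 41.781105041503906), 61.86500549316406) [ 0.515  -0.1821  0.009 ]
```

View pics/w4.png

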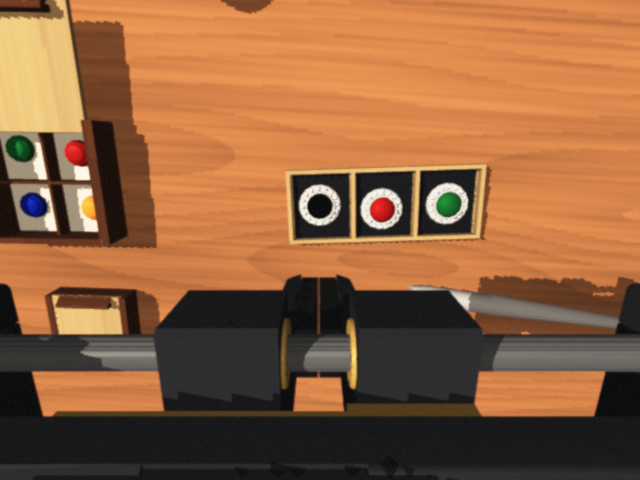

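The empty brooch sits at (319,205), directly under the tool at (0.515, -0.114). Now straight down.

>>> carry_out:
  targets:
    - {"slide": [0, 0, 4], "rotation": [0, 0, 0], "claw": 0}
    - {"slide": [0, 0, 8], "rotation": [0, 0, 0], "claw": 0}
    - {"slide": [0, 0, 12], "rotation": [0, 0, 0], "claw": 0}
    - {"slide": [0, 0, 15], "rotation": [0, 0, 0], "claw": 0}
    - {"slide": [0, 0, 17.5], "rotation": [0, 0, 0], "claw": 0}
    - {"slide": [0, 0, 19], "rotation": [0, 0, 0], "claw": 0}
    - {"slide": [0, 0, 19.6], "rotation": [0, 0, 0], "claw": 0}
    - {"slide": [0, 0, 19.6], "rotation": [0, 0, 0], "claw": 0}

```text
t: 11.2
tcp_pos: [0.5147, -0.1153, 0.0617]
orientation: [-3.14, -0.092, -0.001]
force: [1.2, -0.0, 0.4]
gripper_width: 0.0009
grasp_force: 0.0
```

>>> carry_out:
  targets:
    - {"slide": [0, 0, 0], "rotation": [0, 0, 0], "claw": 0}
    - {"slide": [0, 0, 0], "rotation": [0, 0, 0], "claw": 0}
    - {"slide": [0, 0, 0], "rotation": [0, 0, 0], "claw": 0}
    - {"slide": [0, 0, 0], "rotation": [0, 0, 0], "claw": 0}
    - {"slide": [0, 0, 0], "rotation": [0, 0, 0], "claw": 0}
    - {"slide": [0, 0, 0], "rotation": [0, 0, 0], "claw": 0}
    - {"slide": [0, 0, 0], "rotation": [0, 0, 0], "claw": 0}
    - {"slide": [0, 0, 0], "rotation": [0, 0, 0], "claw": 0}

```text
t: 12.2
tcp_pos: [0.5144, -0.1155, 0.0614]
orientation: [3.14, 0.091, -0.0]
force: [0.0, 0.4, 0.1]
gripper_width: 0.0006
grasp_force: 0.0
```

>>> carry_out:
  targets:
    - {"slide": [0, 0, 0], "rotation": [0, 0, 0], "claw": 0}
    - {"slide": [0, 0, 0], "rotation": [0, 0, 0], "claw": 0}
    - {"slide": [0, 0, 0], "rotation": [0, 0, 0], "claw": 0}
    - {"slide": [0, 0, 0], "rotation": [0, 0, 0], "claw": 0}
    - {"slide": [0, 0, 0], "rotation": [0, 0, 0], "claw": 0}
    - {"slide": [0, 0, 0], "rotation": [0, 0, 0], "claw": 0}
    - {"slide": [0, 0, 0], "rotation": [0, 0, 0], "claw": 0}
    - {"slide": [0, 0, 0], "rotation": [0, 0, 0], "claw": 0}

```text
t: 13.2
tcp_pos: [0.5144, -0.1155, 0.0614]
orientation: [3.14, 0.091, -0.0]
force: [-0.5, -0.7, -0.2]
gripper_width: 0.0004
grasp_force: 0.0
```

>>> carry_out:
  targets:
    - {"slide": [0, 0, 0], "rotation": [0, 0, 0], "claw": 0}
    - {"slide": [0, 0, -5], "rotation": [0, 0, 0], "claw": 0}
    - {"slide": [0, 0, -10], "rotation": [0, 0, 0], "claw": 0}
    - {"slide": [0, 0, -15], "rotation": [0, 0, 0], "claw": 0}
    - {"slide": [0, 0, -19.5], "rotation": [0, 0, 0], "claw": 0}
    - {"slide": [0, 0, -19.5], "rotation": [0, 0, 0], "claw": 0}

```text
t: 13.95
tcp_pos: [0.5165, -0.1158, 0.26]
orientation: [3.139, 0.091, 0.011]
force: [-0.0, 0.3, -0.3]
gripper_width: 0.0006
grasp_force: 0.0
```

>>> carry_out:
  targets:
    - {"slide": [0, -5.5, 0], "rotation": [0, 0, 0], "claw": 0}
    - {"slide": [0, -11, 0], "rotation": [0, 0, 0], "claw": 0}
    - {"slide": [0, -16.5, 0], "rotation": [0, 0, 0], "claw": 0}
    - {"slide": [0, -22, 0], "rotation": [0, 0, 0], "claw": 0}
    - {"slide": [0, -27, 0], "rotation": [0, 0, 0], "claw": 0}
    - {"slide": [0.1, -31.4, 0], "rotation": [0, 0, 0], "claw": 0}
    - {"slide": [0.1, -31.4, 0], "rotation": [0, 0, 0], "claw": 0}
    - {"slide": [0.1, -31.4, 0], "rotation": [0, 0, 0], "claw": 0}

```text
t: 14.95
tcp_pos: [0.4968, 0.197, 0.2554]
orientation: [3.139, 0.091, -0.003]
force: [0.6, -0.6, -0.0]
gripper_width: 0.0006
grasp_force: 0.0
```

Run:
```python
from h import *
s=snap('wrist'); st=arm.state(); print(st['t'],st['tcp_pos'],st['orientation'])
print(find('stone_blue','wrist',s))
h=cv2.cvtColor(s['color'],cv2.COLOR_RGB2HSV)
m=cv2.inRange(h,(100,110,40),(130,255,255)); k,_,stt,c=cv2.connectedComponentsWithStats(m)
for i in range(1,k):
    if stt[i,4]>30: print(stt[i],c[i],ray(s,*c[i],.009))
```

```text
15.0 [0.4970632  0.19639575 0.25557476] [ 3.13897297e+00  8.85086577e-02 -2.09641300e-03]
[(0.98, [0.499, 0.199, 0.012], [317, 203]), (0.19, [0.634, 0.172, 0.037], [355, 63])]
[306 194  23  23 429] [317.06993007 205.00699301] [0.4964 0.1985 0.009 ]
```

>>> carry_out:
  targets:
    - {"slide": [0, -0.2, 4], "rotation": [0, 0, 0], "claw": 0}
    - {"slide": [0, -0.2, 8], "rotation": [0, 0, 0], "claw": 0}
    - {"slide": [0, -0.2, 12], "rotation": [0, 0, 0], "claw": 0}
    - {"slide": [0, -0.2, 15], "rotation": [0, 0, 0], "claw": 0}
    - {"slide": [0, -0.2, 17.5], "rotation": [0, 0, 0], "claw": 0}
    - {"slide": [0, -0.2, 18.7], "rotation": [0, 0, 0], "claw": 0}
    - {"slide": [0, -0.2, 19.2], "rotation": [0, 0, 0], "claw": 0}
    - {"slide": [0, -0.2, 19.2], "rotation": [0, 0, 0], "claw": 0}

```text
t: 16.05
tcp_pos: [0.4975, 0.1999, 0.0648]
orientation: [-3.14, -0.09, -0.001]
force: [0.2, -0.0, -0.5]
gripper_width: 0.0006
grasp_force: 0.0
```

>>> carry_out:
  targets:
    - {"slide": [0, 0, 0], "rotation": [0, 0, 0], "claw": 0}
    - {"slide": [0, 0, 0], "rotation": [0, 0, 0], "claw": 0}
    - {"slide": [0, 0, 0], "rotation": [0, 0, 0], "claw": 0}
    - {"slide": [0, 0, 0], "rotation": [0, 0, 0], "claw": 0}
    - {"slide": [0, 0, 0], "rotation": [0, 0, 0], "claw": 0}
    - {"slide": [0, 0, 0], "rotation": [0, 0, 0], "claw": 0}
    - {"slide": [0, 0, 0], "rotation": [0, 0, 0], "claw": 0}
    - {"slide": [0, 0, 0], "rotation": [0, 0, 0], "claw": 0}

```text
t: 17.05
tcp_pos: [0.497, 0.2, 0.0644]
orientation: [3.14, 0.091, -0.0]
force: [-0.1, 0.8, 0.5]
gripper_width: 0.0005
grasp_force: 0.0
```

>>> carry_out:
  targets:
    - {"slide": [0, 0, 0], "rotation": [0, 0, 0], "claw": 0}
    - {"slide": [0, 0, 0], "rotation": [0, 0, 0], "claw": 0}
    - {"slide": [0, 0, 0], "rotation": [0, 0, 0], "claw": 0}
    - {"slide": [0, 0, 0], "rotation": [0, 0, 0], "claw": 0}
    - {"slide": [0, 0, 0], "rotation": [0, 0, 0], "claw": 0}
    - {"slide": [0, 0, 0], "rotation": [0, 0, 0], "claw": 0}
    - {"slide": [0, 0, 0], "rotation": [0, 0, 0], "claw": 0}
    - {"slide": [0, 0, 0], "rotation": [0, 0, 0], "claw": 0}

```text
t: 18.05
tcp_pos: [0.497, 0.2001, 0.0644]
orientation: [3.14, 0.091, -0.0]
force: [0.3, -0.0, 0.9]
gripper_width: 0.0008
grasp_force: 0.0
```

>>> carry_out:
  targets:
    - {"slide": [0, 0, 0], "rotation": [0, 0, 0], "claw": 0}
    - {"slide": [0, 0, -5], "rotation": [0, 0, 0], "claw": 0}
    - {"slide": [0, 0, -10], "rotation": [0, 0, 0], "claw": 0}
    - {"slide": [0, 0, -15], "rotation": [0, 0, 0], "claw": 0}
    - {"slide": [0, 0, -20], "rotation": [0, 0, 0], "claw": 0}
    - {"slide": [0, 0, -23], "rotation": [0, 0, 0], "claw": 0}
    - {"slide": [0, 0, -23], "rotation": [0, 0, 0], "claw": 0}
    - {"slide": [0, 0, -23], "rotation": [0, 0, 0], "claw": 0}

```text
t: 19.05
tcp_pos: [0.4965, 0.1997, 0.2934]
orientation: [3.14, 0.091, -0.002]
force: [0.7, -0.8, -0.4]
gripper_width: 0.0007
grasp_force: 0.0
```

Run:
```python
from h import *
s=snap('wrist','w5.png'); snap('scene','s5.png'); st=arm.state(); print(st['t'],st['tcp_pos'],st['force'])
print(find('stone_blue','wrist',s))
```

```text
19.15 [0.49626163 0.19961846 0.29291168] [ 0.02660505 -0.73821677 -0.13105871]
[(0.65, [0.497, 0.199, 0.016], [319, 200]), (0.64, [0.348, 0.442, 0.018], [121, 305])]
```

View pics/s5.png

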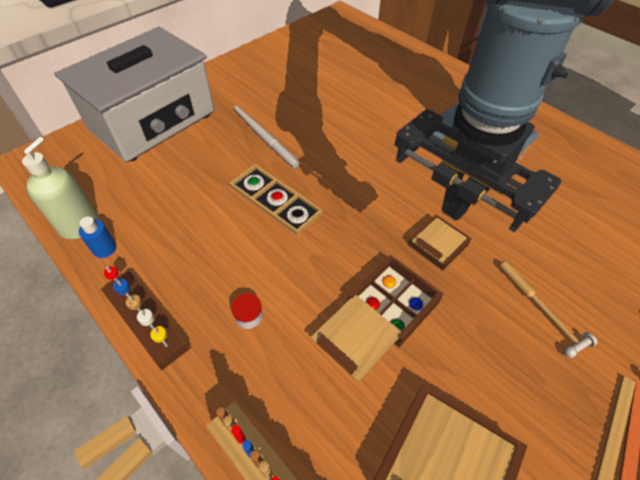

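The cover is fully open at scene (360,335), with the stones and brooches where they were and the hand raised. Handing in.

```bash
python3 -c "
from bench import order
print(order.hand_in())"
```

```text
the job is handed in; nothing more can be done
None
```

I pushed the stone box's cover open to its stop, held about 2 s over the empty brooch and then the blue stone, tips about 3 cm above each, raised the hand to about 27 cm, and handed the job in at about 19 s; no verdict came back.

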